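# Open the sliding cover of the cutlery box

### The job

Two wooden boxes with white sliding covers stand on the worktop. Open the longer one, the cutlery box, all the way: press the grey release tab on its cover down and, keeping it pressed, slide the cover towards the robot until it stops. Leave the shorter box shut and do not push away or knock over the salt shaker that stands between the boxes.

Things in the scene. Friction and masses are not known exactly. Their poses are not given: they have to be found in the camera images.
- long_tab_pad (a point): Press point on the longer box's release tab: a grey block 52 mm wide (y) with a flat ribbed pad, 40 mm long (x), 70 mm above the worktop. Point: centre of the pad top, moves with it. -x: the way the cover opens; z up. A ridge 10 mm high, 8 mm thick, its face 20 mm from the point, closes the pad's -x side: closed fingers on the pad can push it. Free to 41 mm either side (y), then 62 mm high rails.
- long_cover (a joint): How far the longer box's white cover is open, m: 0 shut, 0.12 open at its stop. The tab goes down 10 mm on a spring (2.5 N, 6.5 N at the bottom). Locked (3 mm play) while it is up; from 6 mm down the cover slides with about 2 N; let up, it locks in rail notches at 0, 0.06 and 0.12. Box: light wood, 240x110x62 mm (x, y, z), fixed; press point 75 mm behind its centre when shut.
- short_cover (a joint): How far the cover of the shorter box is open, m: 0 shut, 0.06 open. It is 150x110x62 mm, otherwise built like the longer one, with the same materials and the same tab, fixed too. It is to stay shut.
- shaker_center (a point): Centre (45 mm above the worktop) of a loose salt shaker, a glass cylinder 44 mm wide and 90 mm high with a grey domed top, upright between the two boxes; z up. It is to be left standing.
Not all that is in view belongs to the job. Leave any orange look-alike of the part that bears shaker_center alone.

How it is judged:
By the outcome, as a careful person would: the job done as asked, in the order asked, and still so for the second after the job is handed in, with the robot touching nothing.
It also fails if it takes over 32 s, if anything falls off the work surface, if the arm or the gripper's body presses on something with over 40 N, if the wrist force passes 120 N, or if a joint passes its speed limit or range.

### The arm

A 6-joint arm with a two-finger parallel gripper is mounted at the origin on a cart in front of the work surface, level with it; the furniture and walls round the work are solid. World frame = base frame: x ahead of the robot, y to its left, z up, the work surface at z = 0. Lengths are in m, angles in rad, forces in N, time in s.
With the tool pointing down it reaches from about 0.25 to 0.8 m from the base axis. Payload 3.9 kg.
Tool frame: the origin (TCP) lies on the centre line of the jaws, within the pads' length; the fingertips stand 14 mm ahead of it and the grasp point (between the pads) lies 5 mm behind it (ctrl.nose_length is the distance from the TCP to the fingertips, in m); z points along the fingers, y is the line along which they close (so a half turn about z gives the same grasp; the last joint's range is limited). The gripper opens to 85 mm and grips with 20 to 120 N. Pads are 22 mm wide; open, the fingers measure 114 mm over their backs; the gripper's body (76 mm by 85 mm) begins 54 mm behind the grasp point. The pads swing forward as they close: fully open they stand 13 mm farther back than shut.
Start: joints at [-1.136, 0.26, -0.138, 1.173, 0, 1.571], TCP at [0.221, -0.476, 0.208] pointing down, gripper open.
Joint ranges: [-2.78, 2.78], [-0.83, 1.72], [-1.28, 1.37], [-1.9, 2.12], [-1.57, 1.48], [-3.14, 3.14]. Speed limits (rad/s): [2.57, 2.57, 3.14, 3.14, 3.14, 3.14].

### API

Orientations are given as a rotation vector (axis times angle).
In Python, from plant import ctrl gives the robot as it stands.
- The arm moves only by the tool servo_tool, never from a script. Its argument "commands" is a list of rows, each a list of 3 entries, a list of its own where there are three numbers: the shift along the tool's x, y, z in m, then the turn, a rotation vector about the tool's x, y, z in rad, then the closure, from 0 (fully open) to 1 (shut). A call has 1 to 8 rows; each row shifts and turns the commanded pose from where the row before left it, along the tool's axes as they then stand; what a row does not reach is not made up. A row lasts 1/8 s, in which the tool goes at most 62.5 mm and 10.7 degrees, less where a joint would pass 70% of its speed; a pose out of reach is approached as far as the arm can. A call is refused whole if a number of a shift passes 0.0625 or a number of a turn 0.188, either way. A call with a gripper value outside its range is refused whole. The fingers move at their own pace and stop on an object; "newtons" is the grip in N (left out, the last holds). Time passes only in rows, so rows that do not move let the fingers close. It gives the time, the measured TCP pose, the force, the opening and the grip force at its end, in the units of the state.
- ctrl.sense(): the state, without advancing time (a new reading comes with each control period).
- ctrl.capture(name): name is "scene" or "top"; returns (picture, depth): 400x640x3 uint8, red, green, blue; 400x640 float32, m along the optical axis (not along the pixel's ray), 0 where there is no reading.
- ctrl.calibration(name): a dict with "mtx" (3x3 intrinsics, pixels), "rvec" (rotation vector, rad) and "tvec" (3), from world to camera coordinates, as OpenCV has them. Camera axes: x right, y down, z forward; pixel columns grow to the right and rows downward; lengths in m; the calibration is good to about 2 mm. A picture is of the moment at which its call begins. calibration takes no time and is no camera call.
- ctrl.job_done(): hands the job in; it is judged then, once.
The state is a dict: "t": time; "joint_pos": joint angles; "qvel": joint speeds; "joint_torque": joint torques, N m; "tool_pos": TCP position; "tool_rot": TCP orientation; "wrist_force": force on the tool from outside, world axes, zero at the start; "moment": the same for the moment, N m; "finger_gap": opening from 0.0 (shut) to 1.0 (fully open); "gripper_force": force on a finger pad.
Only numpy, scipy, OpenCV 4.12 (cv2) and the standard library are available. Lean on these libraries where they do the work, as an engineer would, in place of code of your own. Each camera call takes 0.05 s, during which the arm holds its last target. There are 200 camera calls.

## Working session

There is one attempt and no reset: what is moved stays moved. The work goes in short steps, Python scripts to look and compute and a tool call to move; the robot and the scene stay as the last step left them, time stands still between calls to the robot, and variables do not carry over. Pictures are saved under pics/ and viewed, at most 10 in all, crops included, and the job is handed in when it is done.

Besides the shell and the picture viewer there is one more tool, called after ">>>" in YAML: its name, and indented under it one key for each argument. servo_tool: Moves the arm, as the interface text tells. Its arguments: {"type":"object","properties":{"commands":{"type":"array","items":{"type":"array"}},"newtons":{"type":"number"}},"required":["commands"]}

```bash
mkdir -p pics; cat > h.py <<'E'
import numpy as np, cv2
from plant import ctrl
def cal(n):
    c=ctrl.calibration(n); return np.array(c["mtx"]),cv2.Rodrigues(np.array(c["rvec"],float))[0],np.array(c["tvec"],float).ravel()
def cloud(n,d):
    K,R,t=cal(n); v,u=np.mgrid[:400,:640]
    p=np.stack([(u-K[0,2])/K[0,0]*d,(v-K[1,2])/K[1,1]*d,d],-1)
    return (p-t)@R
def ray(n,u,v,z):
    K,R,t=cal(n); d=R.T@np.linalg.inv(K)@[u,v,1]; c=-R.T@t
    return c+d*(z-c[2])/d[2]
E
python3 - <<'E'
from h import *
for n in("scene","top"):
    p,d=ctrl.capture(n); cv2.imwrite(f"pics/{n}0.png",p[:,:,::-1]); np.savez(f"{n}0.npz",p=p,d=d)
    K,R,t=cal(n); print(n,-R.T@t,R[2],K[0,0])
s=ctrl.sense(); print(s["t"],s["tool_pos"],s["tool_rot"],ctrl.nose_length,s["wrist_force"])
E
```

```text
scene [0.2969234  0.55466686 0.71663549] [ 0.35793424 -0.53399047 -0.76598777] 373.3980733641775
top [0.41565929 0.09310238 0.89674014] [ 0.19001943  0.01535481 -0.98166025] 399.3416511897526
0.1 [ 0.22084812 -0.47555097  0.20675114] [-3.06596752e+00 -6.77205525e-01  6.52758718e-04] 0.014 [ 0.45469249  0.70270435 -0.29600023]
```

View pics/scene0.png

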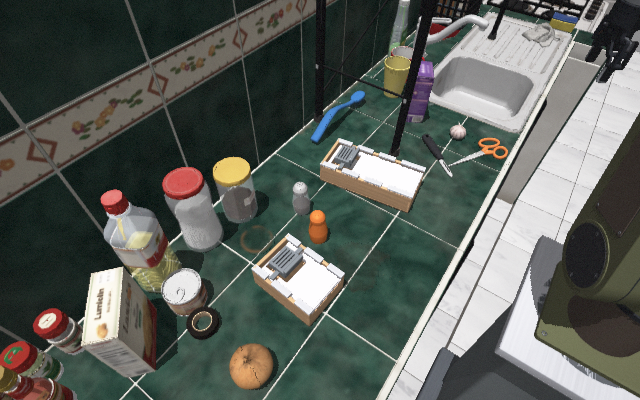

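View pics/top0.png

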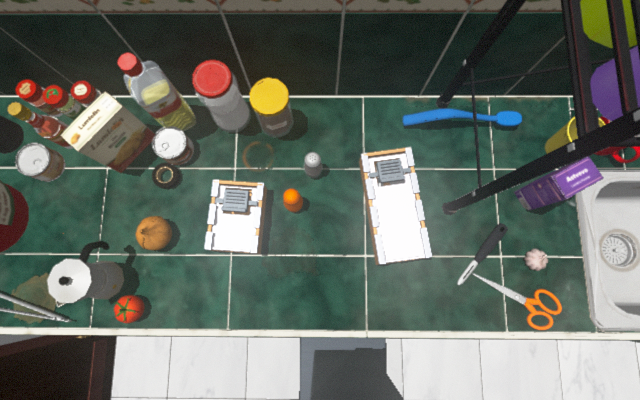

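The top view shows the long box around (395,205) with its grey tab at (390,172), and the short box at (236,217). The shaker is at (313,163), the orange decoy at (292,200), and the black rack posts stand right of the long box at about (450,207).

```bash
python3 - <<'E'
from h import *
for n in("top","scene"):
    f=np.load(n+"0.npz"); p,d=f["p"].astype(int),f["d"]; P=cloud(n,d); P[d==0]=np.nan
    sat=p.max(2)-p.min(2)
    x,y,z=np.moveaxis(P,-1,0)
    # box region white cover
    reg=(x>.3)&(x<.75)&(y>-.25)&(y<.02)
    w=reg&(p.min(2)>170)&(z>.03)&(z<.08)
    k,l,s,c=cv2.connectedComponentsWithStats(w.astype(np.uint8)); 
    hi=reg&(z>.04)&(z<.09)
    k,l,s,c=cv2.connectedComponentsWithStats(hi.astype(np.uint8)); i=1+s[1:,4].argmax(); m=l==i
    r=cv2.minAreaRect(P[m][:,:2].astype(np.float32)); print(n,"box",r,s[i],np.nanmedian(z[m]))
    g=m&(sat<40)&(p.max(2)<190)&(p.max(2)>70)&(z>.058)
    g=cv2.morphologyEx(g.astype(np.uint8),cv2.MORPH_OPEN,np.ones((3,3)))
    k,l,s,c=cv2.connectedComponentsWithStats(g); i=1+s[1:,4].argmax(); m=l==i
    print("tab",cv2.minAreaRect(P[m][:,:2].astype(np.float32)),s[i],P[m].mean(0),np.percentile(z[m],[5,50,95]))
    # dark rack points
    b=(x>.2)&(x<.9)&(y>-.45)&(y<.1)&(z>.1)
    Q=P[b]
    for zz in np.arange(.1,.8,.1):
        q=Q[(Q[:,2]>=zz)&(Q[:,2]<zz+.1)]
        if len(q): print("z%.1f"%zz,len(q),q.min(0).round(3),q.max(0).round(3))
f=np.load("top0.npz"); c=f["p"][130:280,340:470]; cv2.imwrite("pics/c0.png",cv2.resize(c,None,fx=4,fy=4,interpolation=2)[:,:,::-1])
E
```

```text
top box ((0.5627104640007019, -0.06387065351009369), (0.2407408207654953, 0.11096197366714478), 8.286633491516113) [ 361  147   71  118 5753] 0.0505224822010346
tab ((0.6325372457504272, -0.057486191391944885), (0.048517417162656784, 0.07676718384027481), 8.905471801757812) [374 159  36  24 576] [ 0.63110791 -0.05311358  0.07005891] [0.06075911 0.06955081 0.0792861 ]
z0.1 8989 [ 0.55 -0.45  0.1 ] [0.838 0.099 0.2  ]
z0.2 8552 [ 0.548 -0.45   0.2  ] [0.839 0.099 0.3  ]
z0.3 5104 [ 0.547 -0.303  0.3  ] [0.839 0.1   0.4  ]
z0.4 6638 [ 0.545 -0.275  0.4  ] [ 0.742 -0.18   0.5  ]
z0.5 3959 [ 0.543 -0.245  0.5  ] [ 0.714 -0.179  0.57 ]
scene box ((0.5619264841079712, -0.06457903981208801), (0.24026484787464142, 0.11653470993041992), 8.547937393188477) [ 320  138  106   66 3532] 0.05215080089571153
tab ((0.6315063834190369, -0.05385446548461914), (0.047075532376766205, 0.0893162339925766), 7.23832368850708) [334 146  26  23 342] [ 0.62996136 -0.04790572  0.07056967] [0.0609565  0.0708176  0.08099831]
z0.1 5237 [ 0.549 -0.45   0.1  ] [0.839 0.1   0.2  ]
z0.2 5621 [ 0.2  -0.45  0.2 ] [0.839 0.1   0.3  ]
z0.3 5707 [ 0.2  -0.45  0.3 ] [0.839 0.1   0.4  ]
z0.4 776 [ 0.214 -0.45   0.4  ] [0.839 0.1   0.439]
```

View pics/c0.png

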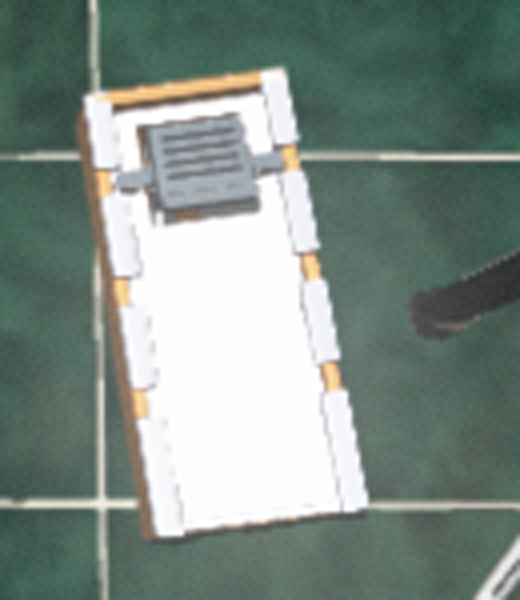

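The crop shows the tab pad at about (200,145) with its ridge below at (210,190). The box is yawed about 8.4°, which puts the press point near (0.6365, -0.053).

```bash
cat >> h.py <<'E'
from scipy.spatial.transform import Rotation as Ro
A=np.deg2rad(8.4)
def rows(pos,n,yaw=None):
    s=ctrl.sense(); p=np.array(s["tool_pos"]); R=Ro.from_rotvec(s["tool_rot"])
    # target: tool y along box +x axis, z down
    ax=np.array([np.cos(A),np.sin(A),0]); T=Ro.from_matrix(np.c_[np.cross(ax,[0,0,-1]),ax,[0,0,-1]])
    w=(R.inv()*T).as_rotvec(); print("turn total",w.round(4),"per row",(w/n).round(4))
    for i in range(n):
        Ri=R*Ro.from_rotvec(w*i/n); print(Ri.inv().apply((np.array(pos)-p)/n).round(4))
    print({k:np.round(s[k],3).tolist() for k in("t","tool_pos","wrist_force","finger_gap","joint_pos")})
E
python3 - <<'E'
from h import *
rows([.45,-.05,.2],8)
f=np.load("top0.npz"); P=cloud("top",f["d"]).reshape(-1,3); P=P[(f["d"]>0).ravel()]
for a,b in((.1,.2),(.2,.35),(.35,.57)):
    q=P[(P[:,2]>a)&(P[:,2]<b)&(P[:,0]>.3)&(P[:,0]<.75)&(P[:,1]>-.4)&(P[:,1]<.0)]
    H=np.histogram2d(q[:,0],q[:,1],[np.arange(.5,.8,.05),np.arange(-.4,.01,.04)])[0]; print(a); print(H.astype(int))
E
```

```text
turn total [-1.5000e-03 -1.1000e-03 -1.2826e+00] per row [-2.000e-04 -1.000e-04 -1.603e-01]
[ 0.0484 -0.0362  0.0009]
[ 0.0535 -0.028   0.0009]
[ 0.0573 -0.0191  0.0009]
[ 0.0596 -0.0097  0.0009]
[ 0.0604 -0.      0.0009]
[0.0596 0.0096 0.0009]
[0.0574 0.019  0.0008]
[0.0536 0.0279 0.0008]
{'t': 0.1, 'tool_pos': [0.221, -0.476, 0.207], 'wrist_force': [0.455, 0.703, -0.296], 'finger_gap': 1.001, 'joint_pos': [-1.136, 0.261, -0.139, 1.173, -0.0, 1.571]}
0.1
[[  0   0   0   0   0   0   0   0   0   0]
 [495 385   0   0   9 304   0   0   0   0]
 [292  61   0   0   0  95   0   0   0   0]
 [  0   0   0   0   0  94   0   0   0   0]
 [  0   0   0   0   0  90   0   0   0   0]
 [  0   0   0   0   0   0   0   0   0   0]]
0.2
[[  0   0   0   0  14 165   0   0   0   0]
 [  0   0   0   0   2 456   0   0   0   0]
 [  0   0   0   0   0   0   0   0   0   0]
 [  0   0   0   0   0   0   0   0   0   0]
 [  0   0   0   0   0   0   0   0   0   0]
 [  0   0   0   0   0   0   0   0   0   0]]
0.35
[[   0    0    0    0   57 1209    0    0    0    0]
 [   0    0    0  138 1173 1548    0    0    0    0]
 [   0    0    0    0 2654  462    0    0    0    0]
 [   0    0    0  191 1994  401    0    0    0    0]
 [   0    0    0    0  917  193    0    0    0    0]
 [   0    0    0    0    0    0    0    0    0    0]]
```

>>> servo_tool:
  commands:
    - [[0.048,-0.036,0],[0,0,-0.16],1]
    - [[0.053,-0.028,0],[0,0,-0.16],1]
    - [[0.057,-0.019,0],[0,0,-0.16],1]
    - [[0.06,-0.01,0],[0,0,-0.16],1]
    - [[0.06,0,0],[0,0,-0.16],1]
    - [[0.06,0.01,0],[0,0,-0.16],1]
    - [[0.057,0.019,0],[0,0,-0.16],1]
    - [[0.054,0.028,0],[0,0,-0.16],1]
  newtons: 40

```text
t: 1.1
tool_pos: [0.4507, -0.0495, 0.2073]
tool_rot: [2.049, 2.381, -0.0]
wrist_force: [1.3, -0.1, 0.1]
finger_gap: -0.001
gripper_force: 0.0
```

```bash
python3 -c "
from h import *
rows([.636,-.053,.13],5)"
```

```text
turn total [-0.0001  0.0002  0.0027] per row [-0.      0.      0.0005]
[-0.0062  0.0365  0.0155]
[-0.0062  0.0366  0.0155]
[-0.0062  0.0366  0.0155]
[-0.0061  0.0366  0.0155]
[-0.0061  0.0366  0.0155]
{'t': 1.1, 'tool_pos': [0.451, -0.05, 0.207], 'wrist_force': [1.301, -0.108, 0.069], 'finger_gap': -0.001, 'joint_pos': [-0.109, 0.138, -0.297, 1.136, -0.0, 1.312]}
```

>>> servo_tool:
  commands:
    - [[-0.0062,0.0366,0.012],[0,0,0.0027],1]
    - [[-0.0062,0.0366,0.012],[0,0,0],1]
    - [[-0.0062,0.0366,0.016],[0,0,0],1]
    - [[-0.0062,0.0366,0.016],[0,0,0],1]
    - [[-0.0062,0.0366,0.016],[0,0,0],1]
    - [[0,0,0],[0,0,0],1]
    - [[0,0,0],[0,0,0],1]

```text
t: 1.98
tool_pos: [0.6348, -0.0562, 0.1349]
tool_rot: [-2.058, -2.371, 0.002]
wrist_force: [-0.3, 0.0, 0.1]
finger_gap: -0.001
gripper_force: 0.0
```

```bash
python3 - <<'E'
from h import *
rows([.6365,-.053,.09],3)
p,d=ctrl.capture("top"); q,_=ctrl.capture("scene")
cv2.imwrite("pics/c1.png",np.hstack([cv2.resize(p[110:260,310:460],None,fx=2.6,fy=2.6),cv2.resize(q[80:230,290:440],None,fx=2.6,fy=2.6)])[:,:,::-1])
E
```

```text
turn total [-0.0021 -0.0005 -0.0053] per row [-0.0007 -0.0002 -0.0018]
[0.001  0.0007 0.015 ]
[0.001  0.0007 0.015 ]
[0.001  0.0007 0.015 ]
{'t': 1.975, 'tool_pos': [0.635, -0.056, 0.135], 'wrist_force': [-0.263, 0.041, 0.055], 'finger_gap': -0.001, 'joint_pos': [-0.088, 0.489, 0.023, 1.108, -0.0, 1.341]}
```

View pics/c1.png

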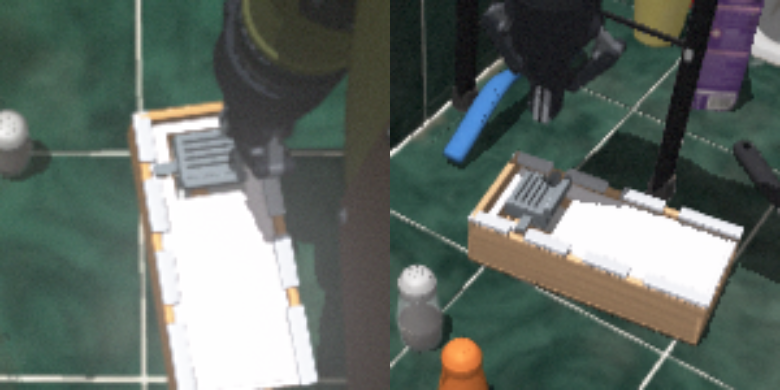

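The fingers look right of the tab in the top crop (about (270,150) against (208,155)), and parallax may explain that. I'll project the tip and the press point to check.

```bash
python3 - <<'E'
from h import *
s=ctrl.sense(); t=np.array(s["tool_pos"])
R=Ro.from_rotvec(s["tool_rot"]).as_matrix()
pts=np.float64([t+R[:,2]*.014, t-R[:,2]*.04, [.6365,-.053,.07],[.6365,-.053,.0]])
for n,(u0,v0,o) in {"top":(310,110,0),"scene":(290,80,390)}.items():
    K,Rc,tc=cal(n); c=ctrl.calibration(n)
    uv=cv2.projectPoints(pts,np.float64(c["rvec"]),np.float64(c["tvec"]),K,None)[0][:,0]
    print(n,(uv).round(1).tolist(),((uv-[u0,v0])*2.6+[o,0]).round().tolist())
# grey tab blob by both images' rays at z=.07 (initial pictures)
for n in("top","scene"):
    f=np.load(n+"0.npz"); p=f["p"].astype(int); P=cloud(n,f["d"])
    cx,cy=np.array([.6325,-.0535]); 
    g=((p.max(2)-p.min(2)<40)&(p.max(2)<175)&(np.hypot(P[...,0]-cx,P[...,1]-cy)<.06)&(P[...,2]>.055)).astype(np.uint8)
    g=cv2.morphologyEx(g,cv2.MORPH_OPEN,np.ones((9,9)))
    cs=max(cv2.findContours(g,0,2)[0],key=cv2.contourArea); r=cv2.minAreaRect(cs)
    print(n,r,[ray(n,*q,.073)[:2].round(4).tolist() for q in cv2.boxPoints(r)],ray(n,*r[0],.073))
E
```

```text
top [[396.1, 162.7], [401.4, 154.8], [390.0, 168.6], [384.9, 176.5]] [[224.0, 137.0], [238.0, 117.0], [208.0, 152.0], [195.0, 173.0]]
scene [[347.6, 137.1], [349.3, 119.0], [345.0, 153.3], [343.3, 172.7]] [[540.0, 148.0], [544.0, 102.0], [533.0, 191.0], [528.0, 241.0]]Traceback (most recent call last):
  File "<stdin>", line 15, in <module>
ValueError: max() iterable argument is empty
```

```bash
python3 - <<'E'
from h import *
for n in("top","scene"):
    p,d=ctrl.capture(n); P=cloud(n,d).reshape(-1,3)[(d>0).ravel()]
    q=P[(abs(P[:,0]-.635)<.12)&(abs(P[:,1]+.056)<.09)&(P[:,2]>.1)]
    for z in np.arange(.1,.26,.015):
        w=q[(q[:,2]>=z)&(q[:,2]<z+.015)]
        if len(w): print(n,round(z,3),len(w),w.min(0).round(3),w.max(0).round(3),np.median(w,0).round(3))
    if n=="scene":
        c=p[85:165,310:390]; cv2.imwrite("pics/c2.png",cv2.resize(c,None,fx=7,fy=7,interpolation=2)[:,:,::-1])
E
```

```text
top 0.16 21 [ 0.621 -0.053  0.162] [ 0.647 -0.044  0.175] [ 0.628 -0.046  0.169]
top 0.175 24 [ 0.62  -0.051  0.175] [ 0.639 -0.044  0.188] [ 0.628 -0.046  0.181]
top 0.19 20 [ 0.617 -0.052  0.191] [ 0.641 -0.041  0.205] [ 0.629 -0.045  0.2  ]
top 0.205 69 [ 0.595 -0.064  0.205] [ 0.639 -0.043  0.22 ] [ 0.61  -0.051  0.215]
top 0.22 52 [ 0.581 -0.059  0.221] [ 0.627 -0.039  0.235] [ 0.6   -0.049  0.229]
top 0.235 105 [ 0.573 -0.074  0.235] [ 0.693 -0.034  0.25 ] [ 0.589 -0.052  0.246]
top 0.25 180 [ 0.574 -0.075  0.25 ] [ 0.694 -0.034  0.265] [ 0.584 -0.06   0.253]
scene 0.16 41 [ 0.621 -0.064  0.163] [ 0.646 -0.044  0.175] [ 0.63  -0.047  0.171]
scene 0.175 72 [ 0.62  -0.065  0.175] [ 0.648 -0.044  0.19 ] [ 0.63  -0.047  0.182]
scene 0.19 64 [ 0.611 -0.06   0.19 ] [ 0.654 -0.042  0.205] [ 0.631 -0.047  0.198]
scene 0.205 202 [ 0.595 -0.07   0.205] [ 0.673 -0.038  0.22 ] [ 0.636 -0.047  0.215]
scene 0.22 192 [ 0.584 -0.07   0.22 ] [ 0.684 -0.036  0.235] [ 0.638 -0.046  0.228]
scene 0.235 260 [ 0.572 -0.075  0.235] [ 0.693 -0.036  0.25 ] [ 0.636 -0.044  0.244]
scene 0.25 336 [ 0.572 -0.078  0.25 ] [ 0.693 -0.033  0.265] [ 0.622 -0.046  0.256]
```

View pics/c2.png

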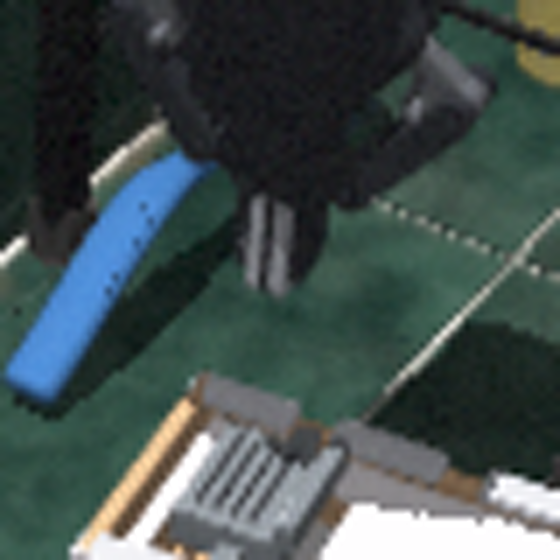

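The lateral position is right, with the tip at about (0.634, -0.055). Both cameras put the fingertips at z≈0.162, while the reported pose implies 0.121. I'll descend partway and re-measure that offset.

>>> servo_tool:
  commands:
    - [[0.002,0.002,0.01],[0,0,-0.005],1]
    - [[0,0,0.015],[0,0,0],1]
    - [[0,0,0.015],[0,0,0],1]
    - [[0,0,0],[0,0,0],1]
    - [[0,0,0],[0,0,0],1]

```text
t: 2.8
tool_pos: [0.6374, -0.054, 0.0953]
tool_rot: [-2.053, -2.378, 0.0]
wrist_force: [-0.3, 0.3, 0.4]
finger_gap: 0.004
gripper_force: 0.0
```

```bash
cat >> h.py <<'E'
def tip():
    s=ctrl.sense(); t=s["tool_pos"]; print("t",round(s["t"],2),"tcp",np.round(t,4),"F",np.round(s["wrist_force"],2),"qv",np.abs(s["qvel"]).max().round(3))
    for n in("top","scene"):
        p,d=ctrl.capture(n); P=cloud(n,d).reshape(-1,3)[(d>0).ravel()]
        q=P[(abs(P[:,0]-t[0])<.03)&(abs(P[:,1]-t[1])<.025)&(P[:,2]>.085)&(P[:,2]<t[2]+.06)]
        if len(q): print(n,len(q),q.min(0).round(3),q.max(0).round(3))
E
python3 -c "
from h import *
tip(); rows([.6365,-.053,.05],3)"
```

```text
t 2.8 tcp [ 0.6374 -0.054   0.0953] F [-0.33  0.28  0.41] qv 0.013
top 43 [ 0.623 -0.051  0.121] [ 0.649 -0.041  0.155]
scene 124 [ 0.622 -0.063  0.121] [ 0.65  -0.04   0.155]
turn total [ 0.001   0.0002 -0.0003] per row [ 0.0003  0.0001 -0.0001]
[ 0.0004 -0.0005  0.0153]
[ 0.0004 -0.0004  0.0153]
[ 0.0004 -0.0004  0.0153]
{'t': 2.9, 'tool_pos': [0.638, -0.054, 0.096], 'wrist_force': [-0.218, 1.223, -0.392], 'finger_gap': -0.003, 'joint_pos': [-0.084, 0.515, -0.037, 1.018, -0.0, 1.34]}
```

The offset is constant: tip z = reported z + 0.026. The tip is 51 mm above the pad.

>>> servo_tool:
  commands:
    - [[0,-0.001,0.015],[0,0,0],1]
    - [[0,-0.001,0.015],[0,0,0],1]
    - [[0,0,0.012],[0,0,0],1]
    - [[0,0,0.004],[0,0,0],1]
    - [[0,0,0],[0,0,0],1]
    - [[0,0,0],[0,0,0],1]

```text
t: 3.65
tool_pos: [0.636, -0.0543, 0.05]
tool_rot: [2.053, 2.377, 0.001]
wrist_force: [-0.2, 0.9, 0.2]
finger_gap: 0.001
gripper_force: 0.0
```

>>> servo_tool:
  commands:
    - [[0,0,0.003],[0,0,0],1]
    - [[0,0,0.003],[0,0,0],1]
    - [[0,0,0],[0,0,0],1]

```text
t: 4.03
tool_pos: [0.6361, -0.0543, 0.0439]
tool_rot: [2.052, 2.377, 0.001]
wrist_force: [1.5, 0.3, 2.8]
finger_gap: 0.002
gripper_force: 1.5
```

>>> servo_tool:
  commands:
    - [[0,0,0.003],[0,0,0],1]
    - [[0,0,0],[0,0,0],1]

```text
t: 4.28
tool_pos: [0.6361, -0.0543, 0.0408]
tool_rot: [2.052, 2.377, 0.001]
wrist_force: [0.3, -0.3, 4.2]
finger_gap: -0.002
gripper_force: 2.1
```

Contact came at the expected height, and the force rises like the spring. I'll press on to the bottom.

>>> servo_tool:
  commands:
    - [[0,0,0.003],[0,0,0],1]
    - [[0,0,0.002],[0,0,0],1]
    - [[0,0,0],[0,0,0],1]

```text
t: 4.65
tool_pos: [0.6361, -0.0543, 0.0362]
tool_rot: [2.052, 2.377, 0.001]
wrist_force: [0.2, 0.2, 7.3]
finger_gap: 0.0
gripper_force: 3.6
```

>>> servo_tool:
  commands:
    - [[0,0,0.001],[0,0,0],1]
    - [[0,0,0],[0,0,0],1]

```text
t: 4.9
tool_pos: [0.6362, -0.0543, 0.0361]
tool_rot: [2.052, 2.377, 0.002]
wrist_force: [-1.7, -0.3, 10.5]
finger_gap: -0.001
gripper_force: 5.8
```

It's at the bottom, so now I'll slide.

>>> servo_tool:
  commands:
    - [[0,-0.003,0],[0,0,0],1]
    - [[0,-0.004,0],[0,0,0],1]
    - [[0,-0.005,0],[0,0,0],1]
    - [[0,-0.006,0],[0,0,0],1]
    - [[0,-0.006,0],[0,0,0],1]
    - [[0,-0.006,0],[0,0,0],1]

```text
t: 5.65
tool_pos: [0.6081, -0.0584, 0.0361]
tool_rot: [2.051, 2.376, 0.006]
wrist_force: [1.7, 0.7, 9.6]
finger_gap: -0.003
gripper_force: 4.7
```

>>> servo_tool:
  commands:
    - [[0,-0.008,0],[0,0,0],1]
    - [[0,-0.008,0],[0,0,0],1]
    - [[0,-0.008,0],[0,0,0],1]
    - [[0,-0.008,0],[0,0,0],1]
    - [[0,-0.008,0],[0,0,0],1]
    - [[0,-0.008,0],[0,0,0],1]
    - [[0,-0.008,0],[0,0,0],1]
    - [[0,-0.008,0],[0,0,0],1]

```text
t: 6.65
tool_pos: [0.5448, -0.0674, 0.0361]
tool_rot: [2.051, 2.376, 0.007]
wrist_force: [0.6, 1.5, 9.8]
finger_gap: -0.003
gripper_force: 5.2
```

>>> servo_tool:
  commands:
    - [[0,-0.006,0],[0,0,0],1]
    - [[0,-0.006,0],[0,0,0],1]
    - [[0,-0.006,0],[0,0,0],1]
    - [[0,-0.004,0],[0,0,0],1]
    - [[0,0,0],[0,0,0],1]

```text
t: 7.28
tool_pos: [0.5223, -0.0707, 0.0361]
tool_rot: [2.051, 2.377, 0.005]
wrist_force: [-0.0, 2.2, 12.3]
finger_gap: 0.003
gripper_force: 6.2
```

>>> servo_tool:
  commands:
    - [[0,-0.003,0],[0,0,0],1]
    - [[0,-0.002,0],[0,0,0],1]
    - [[0,0,0],[0,0,0],1]

```text
t: 7.65
tool_pos: [0.5178, -0.0713, 0.0361]
tool_rot: [2.051, 2.376, 0.006]
wrist_force: [1.4, 1.8, 10.8]
finger_gap: -0.002
gripper_force: 5.9
```

>>> servo_tool:
  commands:
    - [[0,-0.003,0],[0,0,0],1]
    - [[0,-0.002,0],[0,0,0],1]
    - [[0,0,0],[0,0,0],1]

```text
t: 8.02
tool_pos: [0.5149, -0.0724, 0.0361]
tool_rot: [2.049, 2.374, 0.009]
wrist_force: [4.6, 1.1, 7.8]
finger_gap: 0.001
gripper_force: 4.0
```

>>> servo_tool:
  commands:
    - [[0,-0.002,0],[0,0,0],1]
    - [[0,-0.002,0],[0,0,0],1]
    - [[0,0,0],[0,0,0],1]

```text
t: 8.4
tool_pos: [0.5112, -0.0732, 0.0362]
tool_rot: [2.049, 2.374, 0.008]
wrist_force: [3.9, 1.0, 6.8]
finger_gap: 0.001
gripper_force: 4.0
```

>>> servo_tool:
  commands:
    - [[0,-0.002,0],[0,0,0],1]
    - [[0,-0.002,0],[0,0,0],1]
    - [[0,0,0],[0,0,0],1]

```text
t: 8.78
tool_pos: [0.5109, -0.0733, 0.037]
tool_rot: [2.046, 2.371, 0.017]
wrist_force: [10.3, 3.6, 5.9]
finger_gap: -0.003
gripper_force: 6.4
```

```bash
python3 - <<'E'
from h import *
p,d=ctrl.capture("top"); q,_=ctrl.capture("scene")
cv2.imwrite("pics/c3.png",np.hstack([cv2.resize(p[130:280,330:480],None,fx=2.6,fy=2.6),cv2.resize(q[100:250,290:440],None,fx=2.6,fy=2.6)])[:,:,::-1])
E
```

```text
(no output)
```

View pics/c3.png

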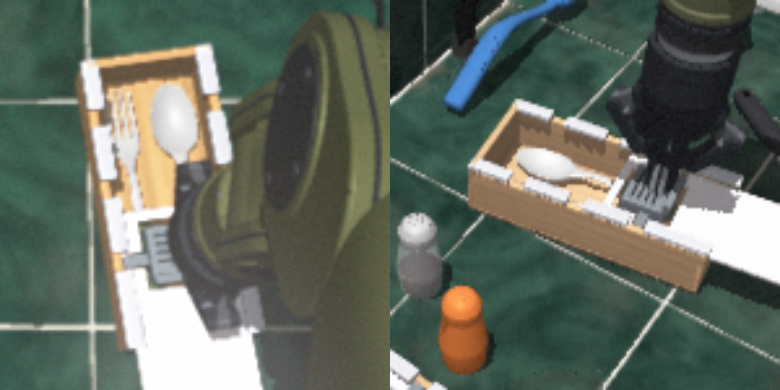

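The cover is at its stop: cutlery is visible, the force is up to 10 N, and motion has halted. I'll relax the push slightly, then lift straight up.

>>> servo_tool:
  commands:
    - [[0,0.001,0],[0,0,0],1]
    - [[0,0,-0.006],[0,0,0],1]
    - [[0,0,-0.008],[0,0,0],1]
    - [[0,0,-0.015],[0,0,0],1]
    - [[0,0,-0.03],[0,0,0],1]
    - [[0,0,-0.04],[0,0,0],1]
    - [[0,0,-0.04],[0,0,0],1]

```text
t: 9.75
tool_pos: [0.5026, -0.0734, 0.1735]
tool_rot: [-2.051, -2.376, 0.002]
wrist_force: [1.1, 0.2, -0.7]
finger_gap: -0.002
gripper_force: 0.0
```

>>> servo_tool:
  commands:
    - [[0,-0.04,-0.02],[0,0,0],1]
    - [[0,-0.05,0],[0,0,0],1]
    - [[0,-0.05,0],[0,0,0],1]
    - [[0,0,0],[0,0,0],1]
    - [[0,0,0],[0,0,0],1]

```text
t: 10.38
tool_pos: [0.3657, -0.0941, 0.1933]
tool_rot: [2.053, 2.377, 0.001]
wrist_force: [1.0, -1.0, 0.1]
finger_gap: -0.003
gripper_force: 0.0
```

```bash
python3 - <<'E'
from h import *
p,d=ctrl.capture("top"); q,d2=ctrl.capture("scene")
cv2.imwrite("pics/c4.png",np.hstack([cv2.resize(p[130:280,190:480],None,fx=1.4,fy=1.4),cv2.resize(q[120:270,240:460],None,fx=1.4,fy=1.4)])[:,:,::-1])
f=np.load("scene0.npz"); a=np.array([np.cos(A),np.sin(A)])
for dd,pp,n in((f["d"],f["p"],"before"),(d2,q,"after")):
    P=cloud("scene",dd); pp=pp.astype(int)
    L=(P[...,:2]-[.6365,-.053])@np.c_[a,[-a[1],a[0]]]
    m=(abs(L[...,1])<.02)&(P[...,2]>.066)&(P[...,2]<.09)&(L[...,0]>-.17)&(L[...,0]<.05)&(dd>0)
    print(n,m.sum(),np.percentile(L[...,0][m],[2,50,98]).round(4),np.percentile(P[...,2][m],[50,98]).round(4))
s=ctrl.sense(); print(s["t"],s["tool_pos"],s["wrist_force"])
E
```

```text
before 208 [-0.0286 -0.0049  0.0177] [0.0715 0.0818]
after 236 [-0.1483 -0.1251 -0.1016] [0.0711 0.0818]
10.475 [ 0.36658726 -0.09408463  0.1934025 ] [ 0.54978667  0.56412329 -0.46667116]
```

View pics/c4.png

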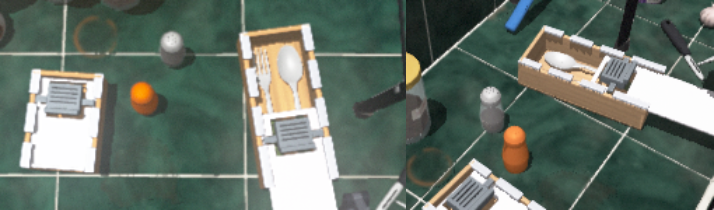

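The cover moved 120 mm and its tab is back up and locked. The shaker is standing at (172,48) and the short box is shut.

```bash
python3 -c "
from plant import ctrl
print(ctrl.job_done())"
```

```text
the job is handed in; nothing more can be done
None
```

The cutlery box is fully open: its cover slid 120 mm to the stop and its tab came back up, the short box is still shut, the salt shaker is still standing, and the job was handed in at about 10.5 s.

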